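# Clamp a work carrier in the sloping self-centring stage

## Robot

A 7-joint arm with a two-finger parallel gripper is mounted at the origin on the work surface. World frame = base frame: x ahead of the robot, y to its left, z up, the work surface at z = 0. Lengths are in m, angles in rad, forces in N, time in s.
With the tool pointing down it reaches from about 0.425 to 0.975 m from the base axis. Payload 16.7 kg.
Tool frame: the origin (TCP) lies midway between the tips of the shut fingers; the grasp point (between the pads) lies 19 mm behind it; z points along the fingers, x is the direction in which the jaws open and shut, and the axes are right-handed (so a half turn about z gives the same grasp; the last joint's range is limited). The gripper opens to 85 mm and grips with 20 to 120 N. Pads are 22 mm wide; open, the fingers measure 114 mm over their backs; the gripper's body (76 mm by 85 mm) begins 54 mm behind the grasp point. The pads swing forward as they close: fully open they stand 13 mm farther back than shut.
Start: joints at [1.105, 0.426, 0.074, 1.606, -0.034, 1.111, -0.067], TCP at [0.21, -0.642, 0.231] pointing down, gripper open.
Joint ranges: [-2.85, 2.85], [-0.5, 2.14], [-1.23, 1.37], [0.21, 2.46], [-1.02, 4.16], [0.16, 2.05], [-2.73, 2.73]. Speed limits (rad/s): [1.89, 1.89, 2.39, 2.39, 3.01, 3.01, 3.01].

## Interface

Orientations are given as a rotation vector (axis times angle).
In Python, from plant import manip gives the robot as it stands. Calls block until the motion is done:
- manip.move_to(position, orientation): joint-space move of the TCP to a pose.
- manip.move_l(position, v=0.15, rot=None, until_force=None): straight line of the TCP; rot=None keeps the orientation; v is the mean speed in m/s. With until_force (N) it stops when the force on the tool has changed by that much, and returns True; else False.
- manip.move_joints(angles): joint-space move.
- manip.move_gripper(opening, grasp_force=None): opening from 0.0 (shut) to 1.0 (fully open); grasp_force is the grip in N (None keeps the last); returns when the fingers have stopped.
- manip.sleep(seconds).
- manip.solve_ik(position, orientation): joint angles nearest the present ones, or None.
- manip.state(): the state.
- manip.grab_frame(name): name is "scene" or "top" or "wrist"; returns the picture (480x640x3 uint8, red, green, blue); there is no depth.
- manip.get_calibration(name): a dict with "fov_y" (degrees; the focal length in pixels is half the picture's height over the tangent of half this angle, whatever the lens; pixels are square), "cx", "cy" (the principal point, pixels), "extrinsics" (4x4, takes a point from world to camera coordinates). Camera axes: x right, y up, looking along -z (the intrinsics and any distortion apply to the point x, -y, -z); pixel columns grow to the right and rows downward; lengths in m; the calibration is good to about 2 mm. A picture is of the moment at which its call begins: read the wrist's pose just before it. get_calibration takes no time and is no camera call; for the wrist camera it gives the pose at the moment of the call.
A pose or a line that the arm cannot do raises manip.Unreachable and nothing moves.
- manip.job_done(): hands the job in, once; it reports no verdict.
The state is a dict: "clock": time; "q": joint angles; "joint_vel": joint speeds; "effort": joint torques, N m; "position": TCP position; "tcp_rot": TCP orientation; "wrist_force": force on the tool from outside, world axes, zero at the start; "moment": the same for the moment, N m; "grip_width": opening from 0.0 (shut) to 1.0 (fully open).
Only numpy, scipy, OpenCV 4.12 (cv2) and the standard library are available. Lean on these libraries where they do the work, as an engineer would, in place of code of your own. Each camera call takes 0.05 s, during which the arm holds its last target.

## Task

Lay the ribbed steel carrier flat on the sloping stage, rib across the slope, between the two ledges and the two open jaws, and let go of it. Then turn the T-handle clockwise until it comes up against its stop, taking its ball ends in turn, so that the jaws hold the carrier centred; let go and leave the other things on the bench where they are.

Things in the scene. Friction and masses are not known exactly. Their poses are not given: they have to be found in the camera images.
- carrier_mid (a point): the loose steel carrier, about 0.16 kg: plate 40 (its x) x 60 (its y) x 8 mm with an upright rib 14 (x) x 36 (y) mm in the middle, rib top 34 mm above the underside; grasp the rib. Point: its centre, 17 mm above the underside; z up out of the plate; half-turn symmetric. Starts flat on the bench left of the stand beside a steel disc and block; the three change places
- stage (a point): stage centre, on the top face of the fixed aluminium deck (320 x 190 mm) that slopes 25 deg down towards the robot. x up the slope, y left across it, z out of the deck (25 deg from vertical, towards the robot). Two ledges 12 mm high, 56 mm long, run along y, inner faces at x = -24 and +24 mm; the carrier lies between them, its y along y. It does not slide on the slope
- jaw_l: left jaw (+y of the stage), 25 mm high, 50 mm along x. Its rubber pad (36 mm along x) gives on a spring, 3 N per mm, up to 4 mm. Pad face 44.5 mm from the stage centre when the handle joint is 0, 2.2 mm nearer per rad. Cannot be pushed by hand. Origin: under the jaw's middle, 12 mm outside the pad face
- jaw_r: right jaw (-y), mirror image of the left one; both close by the same amount when the T-handle turns
- hub (a point): middle of the T-handle on its turning axis, 65 mm above the deck, 160 mm to the right (-y) of the stage centre; axes as the stage, z the turning axis. Steel bar 8 mm thick with a ball 22 mm across on each end, 60 mm from the axis; turns freely past everything. Below it a housing 30 mm high, 70 x 60 mm. Balls are best taken on the near (-x) half circle and its two sides
- bearing_arm (a point): near end of a fixed arm that covers the hub: 22 mm wide, 11 mm thick, point at mid thickness, 18.5 mm above the bar's middle, 12 mm in front of the axis; runs from here up the slope (x) to a pillar 80 to 98 mm behind the axis
- rail (a point): middle of a fixed guard rail: steel rod 10 mm thick, 320 mm long across the deck, 155 mm above the height of the handle bar and 86 mm up the slope from the axis, so that it overhangs T-handle and stage. Held by a 10 mm post at the deck's left end (152 mm left of here) and one rising from the pillar behind the hub (80 mm right of here). Tilt the hand with the slope to pass it. Axes as the stage
- ball_a (a point): centre of one ball of the T-handle (22 mm across); on the near side (-x of hub) when the joint is 0
- ball_b (a point): centre of the other ball; on the far side (+x of hub) when the joint is 0
- screw (a joint): angle of the T-handle, rad: starts between 0.4 and 2.6 (jaws open), grows clockwise seen from above the deck, hard stop at 7.5 where the jaws hold the carrier. Friction 0.3 N m all along: it stays where it is left
- disc: plain steel disc, 52 mm across, 10 mm thick, to be left alone; origin at the centre of its underside
- block: plain steel block 36 x 36 x 20 mm, to be left alone; origin at the centre of its underside
- jar: small amber jar, 48 mm across, 60 mm high, right of the stand, to be left alone; origin under it
- brush: brush lying at the far left, to be left alone
- driver: screwdriver lying at the left rear, to be left alone
- pot: white cup, 64 mm across, 50 mm high, at the right, to be left alone
- spool: grey ring-shaped spool, 52 mm across, 22 mm high, at the right, to be left alone

How it is judged:
By the outcome, as a careful person would: the job done as asked, in the order asked, and still so for the second after the job is handed in, with the robot touching nothing.
It also fails if it takes over 67 s, if anything falls off the work surface, if the arm or the gripper's body presses on something with over 40 N, if the wrist force passes 120 N, or if a joint passes its speed limit or range.

## Working session

There is one attempt and no reset: what is moved stays moved. The work goes in short steps, each a Python script; the robot and the scene stay as the last script left them, time stands still between calls to the robot, and variables do not carry over. Pictures are saved under pics/ and viewed, and the job is handed in when it is done.

```bash
ls -la; mkdir -p pics; python3 - <<'E'
from plant import manip
import cv2, numpy as np
print(manip.state())
for n in ["scene","top","wrist"]:
    c=manip.get_calibration(n); print(n,{k:(np.round(v,4).tolist() if k=="extrinsics" else v) for k,v in c.items()})
    cv2.imwrite(f"pics/{n}0.png",manip.grab_frame(n)[:,:,::-1])
E
```

```text
total 12
drwxr-xr-x  3 agent agent 4096 Dec  7 14:53 .
drwxr-xr-x 23 root  root  4096 Dec  7 14:53 ..
drwxr-xr-x  2 agent agent 4096 Dec  7 14:53 pics
{'clock': 0.0, 'q': array([ 1.10551227,  0.4267582 ,  0.07387205,  1.60664424, -0.03412631,
        1.11079961, -0.06711719]), 'joint_vel': array([-6.29047757e-04,  1.97858254e-03,  1.70765852e-04,  1.38170245e-03,
        1.73836354e-03,  4.77533795e-04, -4.04785730e-05]), 'effort': array([-2.46511838e-03, -9.49837375e+01,  3.75990227e+00, -4.63517404e+01,
        1.93385925e-02,  1.02333276e-02,  2.66836588e-05]), 'position': array([ 0.20946072, -0.64122632,  0.23057732]), 'tcp_rot': array([-2.54244342e+00,  1.84419644e+00,  1.79196231e-03]), 'wrist_force': array([-0.55950266, -0.11838352, -0.49064211]), 'moment': array([-0.04322629, -0.01217988, -0.0440835 ]), 'grip_width': 0.9953726586178643}
scene {'fov_y': 57.98139078251535, 'cx': 313.79837202095973, 'cy': 233.51796294311526, 'extrinsics': [[0.8861, 0.4636, 0.0021, -0.5013], [-0.2454, 0.4653, 0.8505, -0.0296], [0.3933, -0.7541, 0.526, -1.5222], [0.0, 0.0, 0.0, 1.0]]}
top {'fov_y': 51.75830404726996, 'cx': 311.93598213531493, 'cy': 236.5489426021972, 'extrinsics': [[-0.0171, -0.9996, -0.0244, 0.0193], [0.9958, -0.0192, 0.09, -0.5805], [-0.0904, -0.0227, 0.9956, -1.4257], [0.0, 0.0, 0.0, 1.0]]}
wrist {'fov_y': 61.73678418903744, 'cx': 316.87815372170957, 'cy': 242.25875380357462, 'extrinsics': [[0.3107, -0.9505, -0.0014, -0.6747], [0.8981, 0.294, -0.327, 0.0422], [0.3112, 0.1004, 0.945, -0.3804], [0.0, 0.0, 0.0, 1.0]]}
```

View pics/scene0.png

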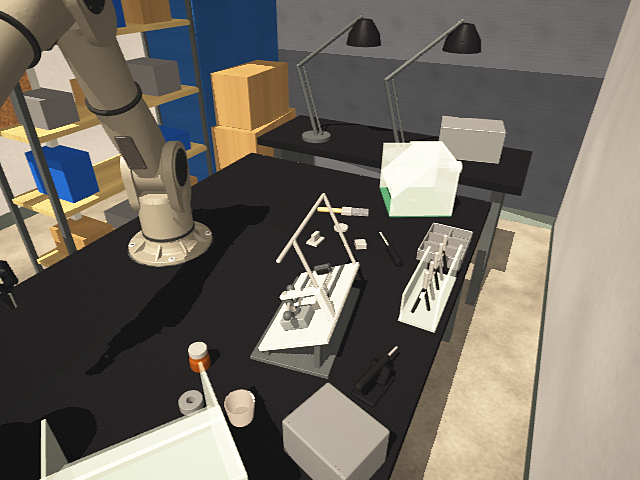

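View pics/top0.png

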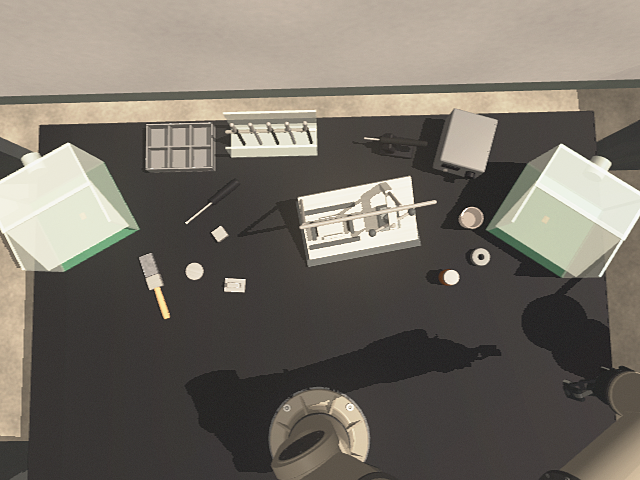

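View pics/wrist0.png

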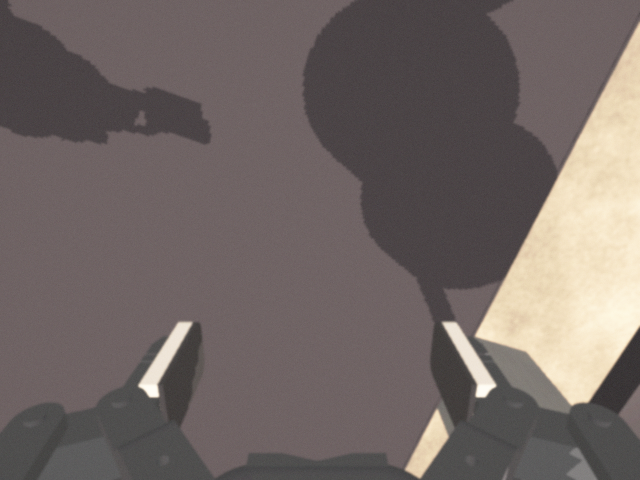

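```bash
cat > h.py <<'E'
from plant import manip
import cv2, numpy as np
from scipy.spatial.transform import Rotation as R
def cal(n):
    c=manip.get_calibration(n); f=240/np.tan(np.radians(c["fov_y"]/2)); return f,c["cx"],c["cy"],np.array(c["extrinsics"])
def ray(c,u,v):
    f,cx,cy,E=c; d=np.array([(u-cx)/f,-(v-cy)/f,-1.]); Rm=E[:3,:3]
    return -Rm.T@E[:3,3], Rm.T@d
def onplane(c,u,v,p0,n=(0,0,1)):
    o,d=ray(c,u,v); n=np.array(n,float); p0=np.array(p0,float) if np.ndim(p0) else np.array([0,0,p0]); return o+d*((p0-o)@n/(d@n))
def tri(obs):
    A=np.zeros((3,3));b=np.zeros(3)
    for c,u,v in obs:
        o,d=ray(c,u,v);d/=np.linalg.norm(d);P=np.eye(3)-np.outer(d,d);A+=P;b+=P@o
    p=np.linalg.solve(A,b)
    return p,[float(np.linalg.norm((np.eye(3)-np.outer(d/np.linalg.norm(d),d/np.linalg.norm(d)))@(p-o))) for o,d in [ray(*x) for x in obs]]
def proj(c,p):
    f,cx,cy,E=c; q=E[:3,:3]@np.asarray(p)+E[:3,3]; return np.array([cx+f*q[0]/-q[2],cy+f*q[1]/q[2]])
def snap(n,name):
    c=cal(n); im=manip.grab_frame(n)[:,:,::-1].copy(); cv2.imwrite(f"pics/{name}.png",im); np.save(f"pics/{name}.npy",np.array([c[0],c[1],c[2],*c[3].ravel()])); return c,im
def load(name):
    a=np.load(f"pics/{name}.npy"); return (a[0],a[1],a[2],a[3:].reshape(4,4)),cv2.imread(f"pics/{name}.png")
def rv(x,z):
    z=np.array(z,float);z/=np.linalg.norm(z);x=np.array(x,float);x=x-z*(x@z);x/=np.linalg.norm(x)
    return R.from_matrix(np.c_[x,np.cross(z,x),z]).as_rotvec()
E
python3 - <<'E'
from h import *
for n in ["top","scene"]:
    c=cal(n); np.save(f"pics/{n}0.npy",np.array([c[0],c[1],c[2],*c[3].ravel()]))
c,im=load("top0")
a=im[170:280,280:450]; cv2.imwrite("pics/tc.png",cv2.resize(a,None,fx=4.7,fy=4.7,interpolation=cv2.INTER_CUBIC))
a=im[210:310,170:270]; cv2.imwrite("pics/tc2.png",cv2.resize(a,None,fx=5,fy=5,interpolation=cv2.INTER_CUBIC))
c,im=load("scene0")
a=im[180:380,240:370]; cv2.imwrite("pics/sc.png",cv2.resize(a,None,fx=3,fy=3,interpolation=cv2.INTER_CUBIC))
E
```

```text
(no output)
```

View pics/tc.png

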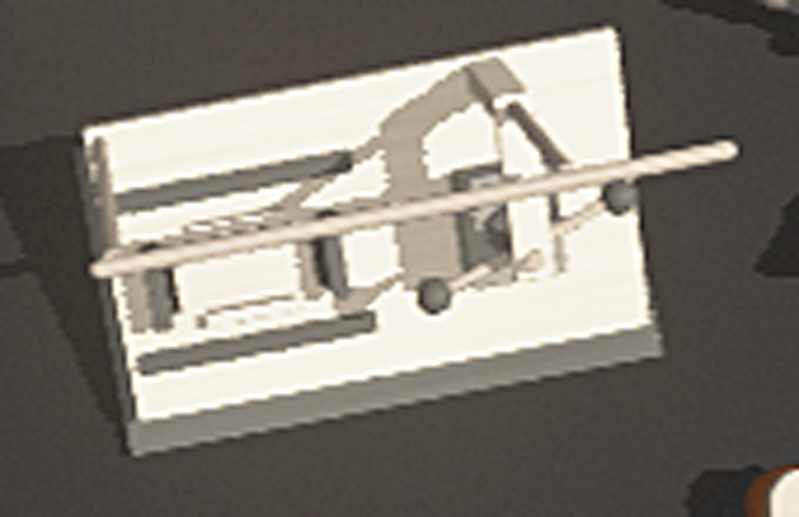

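View pics/tc2.png

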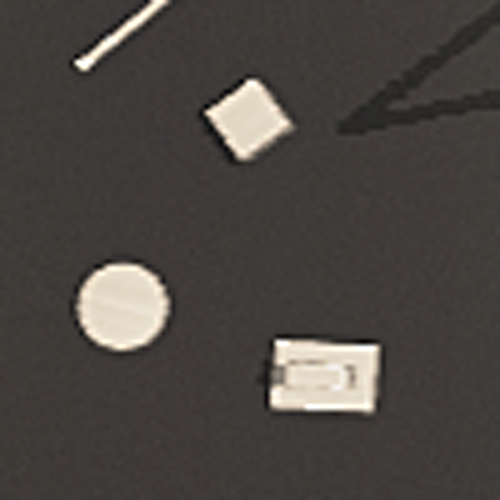

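View pics/sc.png

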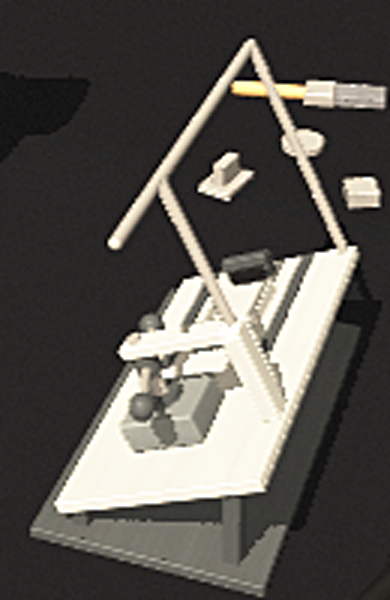

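```bash
python3 - <<'E'
from h import *
T,_=load("top0");S,_=load("scene0")
np.set_printoptions(precision=4,suppress=True)
t=lambda a,b:(T,280+a/4.7,170+b/4.7)
s=lambda a,b:(S,240+a/3,180+b/3)
P={}
for k,a,b in [("railL",t(98,268),s(253,43)),("railR",t(735,149),s(115,243)),("FL",t(85,130),s(357,250)),("FR",t(612,28),s(265,490)),("NR",t(660,330),s(60,505)),("ball_r",t(621,196),s(141,405)),("ball_l",t(434,294),s(150,325))]:
    P[k],e=tri([a,b]); print(k,P[k],np.array(e))
d=P["railL"]-P["railR"];print(np.linalg.norm(d),np.degrees(np.arctan2(-d[0],d[1])))
d=P["FL"]-P["FR"];print(np.linalg.norm(d),np.degrees(np.arctan2(-d[0],d[1])))
d=P["FR"]-P["NR"];print(np.linalg.norm(d),d)
print(np.linalg.norm(P["ball_r"]-P["ball_l"]))
for (u,v) in [(272,340),(380,343),(374,412),(270,409)]:
    print(onplane(T,170+u/5,210+v/5,0.008))
for (u,v) in [(287,363),(352,366),(350,389),(287,387)]:
    print("rib",onplane(T,170+u/5,210+v/5,0.034))
E
```

```text
railL [0.5797 0.029  0.3087] [0.0016 0.0016]
railR [ 0.6333 -0.2917  0.3106] [0.0018 0.0018]
FL [0.6848 0.0446 0.1081] [0.0019 0.0019]
FR [ 0.7403 -0.2692  0.1054] [0.0025 0.0025]
NR [ 0.5686 -0.302   0.0357] [0.0066 0.0066]
ball_r [ 0.6333 -0.2651  0.1415] [0.001 0.001]
ball_l [ 0.5797 -0.1587  0.1237] [0. 0.]
0.32515863390104177 9.495158356312754
0.31865529912645874 10.037681123890106
0.18821867174620446 [0.1717 0.0328 0.0697]
0.12046615387322092
[0.4641 0.2707 0.008 ]
[0.4613 0.2065 0.008 ]
[0.4207 0.2102 0.008 ]
[0.4235 0.2719 0.008 ]
rib [0.4504 0.2567 0.034 ]
rib [0.448  0.2188 0.034 ]
rib [0.4347 0.22   0.034 ]
rib [0.4365 0.2567 0.034 ]
```

```bash
cat >> h.py <<'E'
np.set_printoptions(precision=4,suppress=True)
class Stage: pass
def stage(yaw=9.8,p=None):
    y=np.radians(yaw);c,s=np.cos(y),np.sin(y);C,S=np.cos(np.radians(25)),np.sin(np.radians(25))
    return np.c_[[C*c,C*s,S],[-s,c,0],[-S*c,-S*s,C]]
E
python3 - <<'E'
from h import *
c=cal("wrist"); s=manip.state(); Rt=R.from_rotvec(s["tcp_rot"]).as_matrix()
E=c[3]; cc=-E[:3,:3].T@E[:3,3]
print("cam in tool",Rt.T@(cc-s["position"]),"axes\n",Rt.T@E[:3,:3].T)
M=stage(9.8)
rm=np.array([.6065,-.1314,.3097])
deck=np.array([(0.6848+.5686)/2,(0.0446-.302)/2,(.1081+.0357)/2])
hub=np.array([.6065,-.2119,.1326])
print("stage est from rail",rm+M@[-.086,.080,-.22],"deck",deck+M@[0,.08,0],"hub",hub+M@[0,.16,-.065])
E
```

```text
cam in tool [ 0.0004 -0.0846 -0.1417] axes
 [[ 1.     -0.0001  0.0001]
 [-0.0001 -0.9451 -0.3269]
 [ 0.0002  0.3269 -0.9451]]
stage est from rail [ 0.6077 -0.05    0.074 ] deck [ 0.6131 -0.0499  0.0719] hub [ 0.6063 -0.0496  0.0737]
```

```bash
python3 - <<'E'
from h import *
M=stage(9.8); st=np.array([.607,-.05,.0738])
np.set_printoptions(precision=2,suppress=True)
def ik(n,p,r): print(n,manip.solve_ik(p,r))
ik("view",st+M@[-.05,-.07,.2],rv(M[:,1],-M[:,2]))
for s in (1,-1):
    ik(f"pick{s}",[.4424,.238,.01],rv([s*1,s*-.044,0],[0,0,-1]))
    ik(f"pickhi{s}",[.4424,.238,.15],rv([s*1,s*-.044,0],[0,0,-1]))
    ik(f"place{s}",st+M@[0,0,.01],rv(s*M[:,0],-M[:,2]))
    ik(f"placehi{s}",st+M@[-.03,0,.12],rv(s*M[:,0],-M[:,2]))
hub=st+M@[0,-.16,.065]
T=M@R.from_euler('y',-12,degrees=True).as_matrix()  # tilt
for s in (1,-1):
  for ph in [-1.87,-1.2,-.6,0,.6,1.2,1.6]:
    b=M@[-np.cos(ph)*.06,np.sin(ph)*.06,0]
    tan=np.array([np.sin(ph),np.cos(ph),0])
    z=-(M@R.from_euler('y',-12,degrees=True).as_matrix()[:,2])
    ik(f"{s} {ph} tiltz {z}",hub+b+.019*z,rv(s*(M@tan),z))
E
```

```text
view [ 0.51 -0.01 -0.23  2.23 -0.36  0.56  2.29]
pick1 [ 0.09  0.64 -0.89  2.11  0.75  0.75 -1.33]
pickhi1 [ 0.22  0.41 -1.01  2.02  0.43  0.94 -1.06]
place1 [ 0.31  0.37 -0.33  2.19  0.22  0.17 -0.01]
placehi1 [ 0.62  0.14 -0.59  2.26 -0.05  0.34  0.26]
pick-1 [ 0.19  0.72 -1.03  2.1   0.87  0.83  1.72]
pickhi-1 [ 0.23  0.41 -1.02  2.02  0.44  0.94  2.08]
place-1 [-0.01  0.36  0.04  2.21 -0.59  0.18 -2.39]
placehi-1 [ 0.23  0.11 -0.18  2.28 -0.23  0.34 -2.71]
1 -1.87 tiltz [ 0.59  0.1  -0.8 ] [ 0.85  0.47 -0.46  2.04 -0.85  0.23 -1.39]
1 -1.2 tiltz [ 0.59  0.1  -0.8 ] [ 0.94  0.47 -0.51  2.1  -1.01  0.21 -1.87]
1 -0.6 tiltz [ 0.59  0.1  -0.8 ] [ 1.45  0.74 -1.19  2.15  1.2   0.28  1.78]
1 0 tiltz [ 0.59  0.1  -0.8 ] [ 1.4   0.67 -1.14  2.22  1.36  0.2   0.97]
1 0.6 tiltz [ 0.59  0.1  -0.8 ] [ 1.33  0.63 -1.14  2.25  1.53  0.2   0.13]
1 1.2 tiltz [ 0.59  0.1  -0.8 ] [ 1.23  0.58 -1.1   2.24  1.51  0.19 -0.54]
1 1.6 tiltz [ 0.59  0.1  -0.8 ] [ 1.18  0.57 -1.08  2.2   1.4   0.21 -0.86]
-1 -1.87 tiltz [ 0.59  0.1  -0.8 ] [ 0.99  0.51 -0.64  2.03 -0.48  0.19  1.42]
-1 -1.2 tiltz [ 0.59  0.1  -0.8 ] [ 1.03  0.5  -0.63  2.09 -0.76  0.17  1.06]
-1 -0.6 tiltz [ 0.59  0.1  -0.8 ] [ 1.4   0.68 -1.11  2.15  1.08  0.21 -1.27]
-1 0 tiltz [ 0.59  0.1  -0.8 ] [ 1.4   0.67 -1.14  2.22  1.36  0.2  -2.17]
-1 0.6 tiltz [ 0.59  0.1  -0.8 ] None
-1 1.2 tiltz [ 0.59  0.1  -0.8 ] [ 1.23  0.58 -1.1   2.24  1.51  0.19  2.6 ]
-1 1.6 tiltz [ 0.59  0.1  -0.8 ] [ 1.24  0.62 -1.17  2.2   1.44  0.27  2.27]
```

```bash
python3 - <<'E'
from h import *
M=stage(9.8); st=np.array([.607,-.05,.0738])
manip.move_to(st+M@[-.05,-.07,.2],rv(M[:,1],-M[:,2]))
c,im=snap("wrist","w1"); s=manip.state(); print(s["clock"],s["q"],s["wrist_force"])
for s in (1,-1):
  for ti in (0,5,-8):
    print(s,ti)
    for ph in [-1.87,-1.2,-.6,0,.6,1.2,1.6]:
        b=M@[-np.cos(ph)*.06,np.sin(ph)*.06,0]
        tan=np.array([np.sin(ph),np.cos(ph),0]); hub=st+M@[0,-.16,.065]
        z=-(M@R.from_euler('y',-ti,degrees=True).as_matrix()[:,2])
        print(ph,manip.solve_ik(hub+b+.019*z,rv(s*(M@tan),z)))
E
```

```text
2.3083 [ 0.5096 -0.011  -0.2298  2.2265 -0.3596  0.5573  2.2908] [-0.3915  0.3435 -0.028 ]
1 0
-1.87 [ 0.0652  0.4669  0.4437  1.967  -0.9186  0.5598 -1.4887]
-1.2 [ 0.0935  0.4545  0.4427  2.0387 -0.996   0.5342 -2.0383]
-0.6 [ 0.9838  0.4733 -0.6592  2.0657  0.1273  0.325   2.6616]
0 [ 0.601   0.3756 -0.2422  2.151  -0.5128  0.287   2.6024]
0.6 [ 0.548   0.352  -0.2614  2.1764 -0.4457  0.2605  1.872 ]
1.2 [ 0.4117  0.3367 -0.1793  2.1561 -0.4359  0.2784  1.1935]
1.6 [ 0.3487  0.3392 -0.1366  2.1182 -0.4084  0.3063  0.7376]
1 5
-1.87 [ 0.3805  0.4267  0.0713  1.9988 -0.8881  0.4174 -1.4603]
-1.2 [ 0.4169  0.4175  0.0706  2.0677 -1.0037  0.3998 -1.9758]
-0.6 [ 1.1619  0.5304 -0.8434  2.1038  0.3414  0.2415  2.5043]
0 [ 0.8398  0.405  -0.4864  2.185  -0.584   0.184   2.7244]
0.6 [ 0.7     0.3657 -0.4044  2.2175 -0.7292  0.168   2.1924]
1.2 [ 0.5528  0.3429 -0.3142  2.2002 -0.7032  0.1802  1.4911]
1.6 [ 0.4354  0.3372 -0.2118  2.1668 -0.7071  0.2123  1.0561]
1 -8
-1.87 [-0.2246  0.5992  0.8233  1.897  -0.9306  0.776  -1.5395]
-1.2 [-0.2092  0.5825  0.8229  1.9732 -0.9737  0.7389 -2.126
[... 935 characters left out ...]
223  0.59  ]
0 [ 0.6719  0.3797 -0.2892  2.1945 -0.9118  0.2273 -0.1148]
0.6 [ 0.5999  0.3532 -0.2886  2.2231 -0.9187  0.1937 -0.7731]
1.2 [ 0.3777  0.3295 -0.1121  2.2103 -0.9754  0.2224 -1.3992]
1.6 [ 0.194   0.3296  0.0691  2.1809 -1.0142  0.2718 -1.8059]
-1 -8
-1.87 [ 0.4206  0.4564 -0.0578  1.8588 -0.2303  0.5838  1.0219]
-1.2 [ 0.3842  0.4383  0.0268  1.9393 -0.3398  0.5387  0.4769]
-0.6 [ 0.3365  0.4115  0.074   2.0233 -0.4091  0.4902 -0.0624]
0 [-0.2945  0.5162  0.8233  2.1195 -1.0121  0.6405 -0.1542]
0.6 [-0.3704  0.487   0.8244  2.1426 -0.9818  0.6083 -0.8333]
1.2 [-0.4296  0.4778  0.8258  2.1143 -0.9242  0.6098 -1.55  ]
1.6 [-0.4458  0.4855  0.8263  2.072  -0.8878  0.6308 -2.0183]
```

View pics/w1.png

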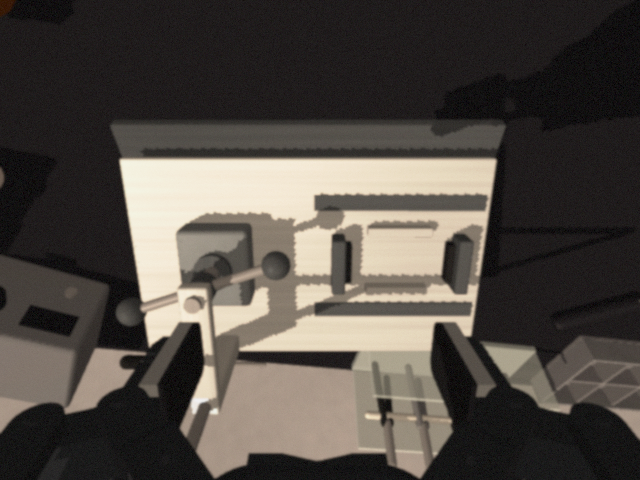

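```bash
python3 - <<'E'
from h import *
c,im=load("w1")
cv2.imwrite("pics/w1a.png",cv2.resize(im[210:310,320:490],None,fx=4.7,fy=4.7,interpolation=cv2.INTER_CUBIC))
cv2.imwrite("pics/w1b.png",cv2.resize(im[200:340,100:300],None,fx=4,fy=4,interpolation=cv2.INTER_CUBIC))
E
```

```text
(no output)
```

View pics/w1a.png

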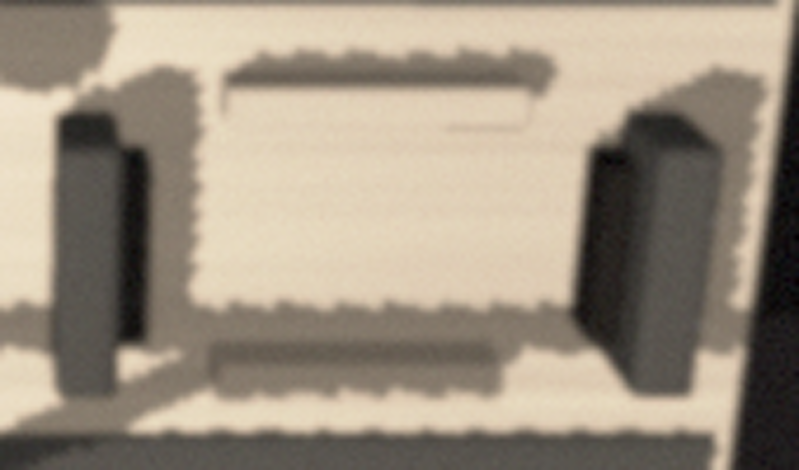

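View pics/w1b.png

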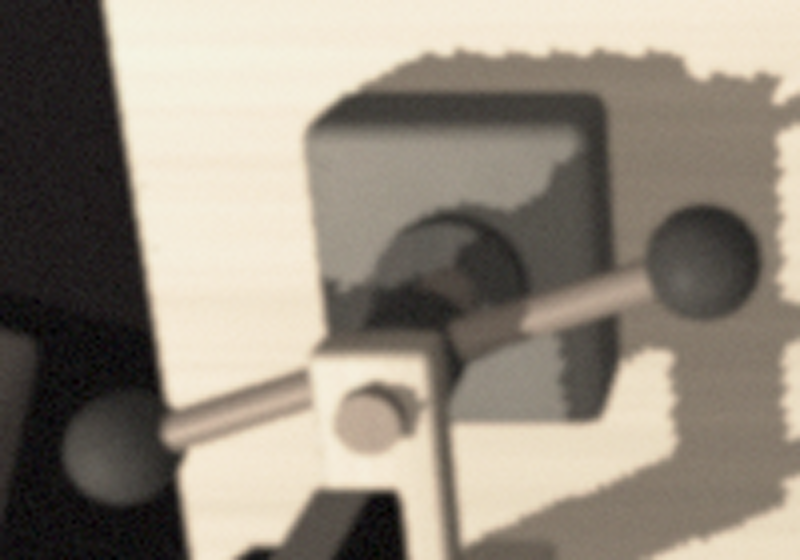

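```bash
python3 - <<'E'
from h import *
c,im=load("w1")
M=stage(9.8); st=np.array([.607,-.05,.0738])
def loc(u,v,z): 
    return M.T@(onplane(c,u,v,st+M@[0,0,z],M[:,2])-st)*1000
a=lambda x,y:(320+x/4.7,210+y/4.7)
print("near inner top (-24,±28,12)",loc(*a(225,128),.012),loc(*a(529,128),.012))
print("far inner top (24,±28,12)",loc(*a(213,365),.012),loc(*a(498,365),.012))
print("far inner bottom (24,±28,0)",loc(*a(210,343),0),loc(*a(500,343),0))
print("jaws tops r outer-near",loc(*a(60,150),.025),loc(*a(57,392),.025)," l outer", loc(*a(720,153),.025),loc(*a(692,392),.025))
print("jaw inner r",loc(*a(120,150),.025),"l",loc(*a(640,150),.025))
b=lambda x,y:(100+x/4,200+y/4)
pa=loc(*b(704,262),.065);pb=loc(*b(121,447),.065);print("balls",pa,pb,(pa+pb)/2,np.linalg.norm(pa-pb),"theta",np.arctan2(pa[1]-pb[1],-(pa[0]-pb[0])))
# deck side edges
for v in (165,345):
  pass
print("deck corners near", loc(120,157,0),loc(497,157,0))
E
```

```text
near inner top (-24,±28,12) [-24.9976 -26.7695  12.    ] [-24.9292  29.165   12.    ]
far inner top (24,±28,12) [ 23.013  -27.1476  12.    ] [23.079  27.6579 12.    ]
far inner bottom (24,±28,0) [ 23.9315 -26.3413   0.    ] [24.0009 31.2146  0.    ]
jaws tops r outer-near [-25.2312 -57.6164  25.    ] [ 22.294  -57.6199  25.    ]  l outer [-24.5246  59.5712  25.    ] [22.4356 60.2807 25.    ]
jaw inner r [-25.2182 -46.9689  25.    ] l [-25.1054  45.305   25.    ]
balls [ -20.5069 -101.2733   65.    ] [  18.0649 -215.6127   65.    ] [  -1.221 -158.443   65.   ] 120.67009998874194 theta 1.245439725004689
deck corners near [ -92.166  -235.9159    0.    ] [-91.7698  80.2688  -0.    ]
```

```bash
python3 - <<'E'
from h import *
manip.move_to([.4424,.238,.17],rv([1,-.044,0],[0,0,-1]))
c,im=snap("wrist","w2"); s=manip.state(); print(s["clock"],s["q"])
cv2.imwrite("pics/w2a.png",cv2.resize(im[160:360,200:440],None,fx=3.3,fy=3,interpolation=cv2.INTER_CUBIC))
E
```

```text
5.225 [ 0.1729  0.3466 -0.9348  2.0065  0.3421  0.9523 -0.9802]
```

View pics/w2.png

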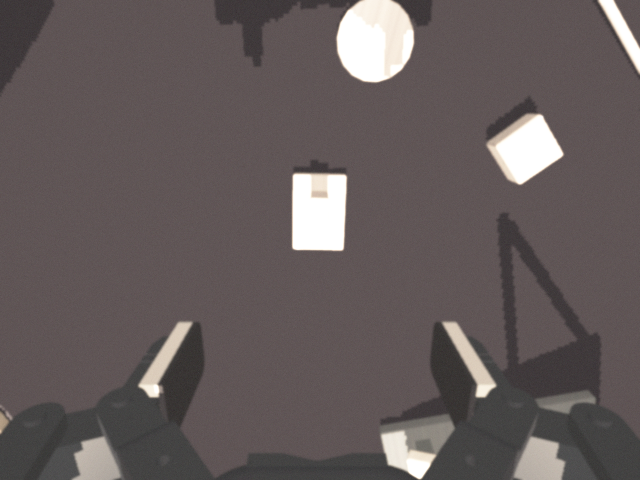

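View pics/w2a.png

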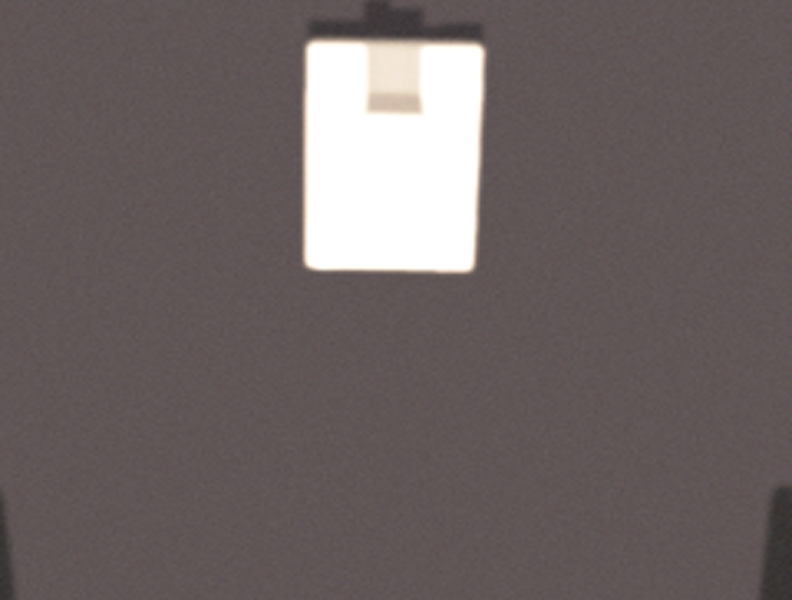

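```bash
cat > meas.py <<'E'
from h import *
def carrier(name):
    c,im=load(name)
    g=cv2.cvtColor(im,cv2.COLOR_BGR2GRAY)
    m=(g>150).astype(np.uint8); m[:155]=0;m[270:]=0;m[:,:260]=0;m[:,380:]=0
    ct=max(cv2.findContours(m,0,cv2.CHAIN_APPROX_NONE)[0],key=cv2.contourArea)[:,0]
    P=np.array([onplane(c,u,v,.008)[:2] for u,v in ct],np.float32)
    (x,y),(w,h),a=cv2.minAreaRect(P); return x,y,w,h,a
E
python3 - <<'E'
from meas import *
print(carrier("w2"))
c,_=load("w2")
for u,v in [(308,42),(483,42),(475,270),(305,268)]: print(onplane(c,200+u/3.3,160+v/3,.008))
u=[(368,112),(422,112)]; print("rib foot",[onplane(c,200+a/3.3,160+b/3,.008) for a,b in u],"rib top",[onplane(c,200+a/3.3,160+b/3,.034) for a,b in [(368,93),(422,93)]])
E
```

```text
(0.4443398714065552, 0.241094708442688, 0.06169138848781586, 0.04147079214453697, 86.32234954833984)
[0.4266 0.2721 0.008 ]
[0.4666 0.2704 0.008 ]
[0.4634 0.2093 0.008 ]
[0.422  0.2117 0.008 ]
rib foot [array([0.4394, 0.2536, 0.008 ]), array([0.452 , 0.2531, 0.008 ])] rib top [array([0.4403, 0.264 , 0.034 ]), array([0.4517, 0.2634, 0.034 ])]
```

```bash
python3 - <<'E'
from meas import *
c,_=load("w2")
f=[onplane(c,200+a/3.3,160+93/3,.008) for a in (368,421)]; t=[onplane(c,200+a/3.3,160+112/3,.034) for a in (368,422)]
print(f,t)
d=np.array([.06,1.0]);d/=np.hypot(*d)
print((f[0]+f[1])[:2]/2-.018*d,(t[0]+t[1])[:2]/2-.018*d)
for p in ([.4424,.239],[.444,.2405]):
    print(p, manip.solve_ik([*p,.011],rv([1,-.05,0],[0,0,-1])))
E
```

```text
[array([0.4397, 0.2585, 0.008 ]), array([0.452, 0.258, 0.008])] [array([0.44  , 0.2594, 0.034 ]), array([0.4516, 0.2589, 0.034 ])]
[0.4447 0.2403] [0.4447 0.2412]
[0.4424, 0.239] [-0.012   0.5839 -0.7487  2.1107  0.6362  0.6836 -1.2415]
[0.444, 0.2405] [-0.0134  0.5865 -0.7489  2.1061  0.6367  0.6864 -1.2417]
```

```bash
python3 - <<'E'
from h import *
r=rv([1,-.056,0],[0,0,-1])
manip.move_gripper(.5)
print(manip.move_l([.444,.2405,.05],v=.2,rot=r))
print(manip.move_l([.444,.2405,.0115],v=.08,until_force=8))
s=manip.state();print(s["clock"],s["position"],s["wrist_force"])
manip.move_gripper(0,grasp_force=60)
s=manip.state();print(s["clock"],s["grip_width"],s["position"],s["wrist_force"])
manip.move_l([.444,.2405,.13],v=.15)
s=manip.state();print(s["clock"],s["grip_width"],s["position"],s["wrist_force"],s["q"])
snap("wrist","w3")
M=stage(9.8); st=np.array([.607,-.05,.0738])+M@[-.0009,.001,0]
for p in ([-.05,0.02,.14],[0,0,.05],[0,0,.011]):
  for sg in (1,-1): print(manip.solve_ik(st+M@p,rv(sg*M[:,0],-M[:,2])))
E
```

```text
False
False
7.1 [0.4438 0.2407 0.0113] [-0.1171  0.4703  0.985 ]
7.475 0.14860415928062823 [0.4443 0.2407 0.012 ] [0.6665 0.2922 4.7019]
8.4167 0.14642868237263054 [0.4436 0.2401 0.1292] [ 0.8457 -0.1881 -1.6128] [ 0.1235  0.4077 -0.8948  2.0374  0.4111  0.8843 -1.0552]
[ 0.7954  0.0755 -0.7838  2.3014 -0.0825  0.3591  0.2667]
[-0.4146  0.0038  0.4437  2.3602 -0.2457  0.3592 -2.7298]
[ 0.7481  0.3748 -0.8293  2.1833  0.6603  0.3212 -0.4051]
[-0.1975  0.2723  0.2598  2.2346 -0.6427  0.2639 -2.341 ]
[ 0.6364  0.4426 -0.7231  2.1753  0.8495  0.2732 -0.5872]
[-0.0379  0.3536  0.07    2.213  -0.6293  0.1801 -2.3496]
```

View pics/w3.png

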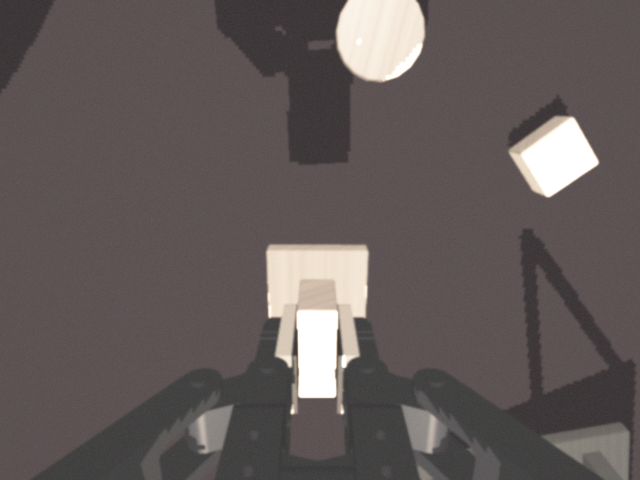

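```bash
python3 - <<'E'
from h import *
c,im=load("w3"); s=manip.state(); Rt=R.from_rotvec(s["tcp_rot"]).as_matrix()
for u,v in [(267,247),(368,247)]:
    print(Rt.T@(onplane(c,u,v,s["position"][2]-.0035)-s["position"])*1000)
for u,v in [(303,281),(334,281)]:
    print("ribtop edge",Rt.T@(onplane(c,u,v,s["position"][2]+.0225)-s["position"])*1000)
E
```

```text
[-18.6299 -31.8772   3.5044]
[ 20.1903 -31.896    3.4532]
ribtop edge [ -3.9699 -29.4674 -22.5134]
ribtop edge [  6.1088 -29.4735 -22.5267]
```

```bash
cat >> h.py <<'E'
M=stage(9.8); st=np.array([.607,-.05,.0738])+M@[-.0009,.001,0]
hub=st+M@[0,-.16,.065]
def sl(p): return M.T@(np.asarray(p)-st)*1000
def rep(t=""):
    s=manip.state(); print(t,"t",round(s["clock"],2),"stg",sl(s["position"]),"F",M.T@s["wrist_force"],"g",round(s["grip_width"],3),"q",s["q"]); return s
E
python3 - <<'E'
from h import *
r=rv(M[:,0],-M[:,2])
manip.move_to(st+M@[-.04,-.0015,.12],r)
rep()
manip.move_l(st+M@[0,-.0015,.04],v=.15)
rep()
snap("wrist","w4")
E
```

```text
t 9.68 stg [-39.7688  -0.5226 119.7362] F [-0.2168  0.0408 -1.84  ] g 0.151 q [ 0.8964  0.1721 -0.8787  2.2652  0.11    0.3408  0.1296]
 t 10.43 stg [-0.2208 -0.4873 40.0497] F [-0.4838  0.2888 -0.284 ] g 0.149 q [ 0.5357  0.3412 -0.5812  2.1906  0.4251  0.2515 -0.1965]
```

View pics/w4.png

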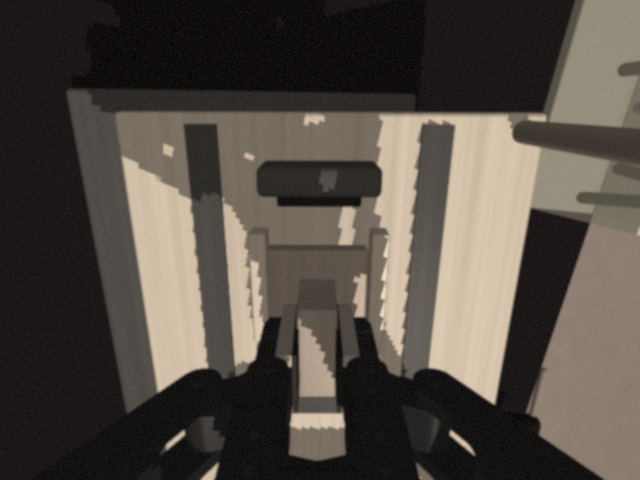

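```bash
python3 - <<'E'
from h import *
print(manip.move_l(st+M@[0,-.0015,.017],v=.1)); rep()
print(manip.move_l(st+M@[0,-.0015,.005],v=.02,until_force=5)); rep()
snap("wrist","w5")
E
```

```text
False
 t 10.86 stg [-0.1823 -1.4799 17.402 ] F [-1.0753 -0.3259 -1.9468] g 0.15 q [ 0.4605  0.3802 -0.5044  2.1866  0.4865  0.2096 -0.2587]
True
 t 11.27 stg [ 0.1769 -1.8568 10.9896] F [ 1.7754 -0.4487  2.3099] g 0.15 q [ 0.4404  0.3915 -0.4837  2.1848  0.5073  0.1975 -0.2799]
```

View pics/w5.png

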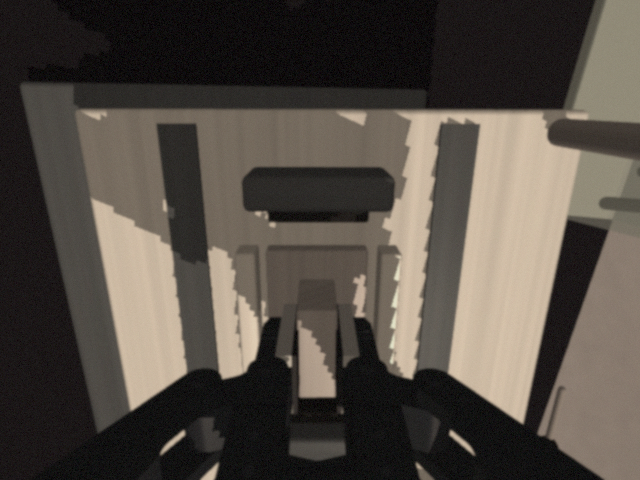

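```bash
python3 - <<'E'
from h import *
manip.move_gripper(.28); rep()
manip.move_l(st+M@[-.0,-.0015,.05],v=.1)
rep()
snap("wrist","w6")
manip.move_l(st+M@[-.02,-.0015,.12],v=.2)
rep()
for ti in (0,4):
  for ph in [-1.897,-1.2,-.6,0,.6,1.2,1.6]:
    b=M@[-np.cos(ph)*.06,np.sin(ph)*.06,0]
    k=.85*ph
    tan=np.array([np.sin(k),np.cos(k),0])
    z=-(M@R.from_euler('y',-ti,degrees=True).as_matrix()[:,2])
    print(ph,manip.solve_ik(hub+b+.019*z,rv(-(M@tan),z)))
E
```

```text
t 11.58 stg [-0.5158 -1.812  10.8156] F [0.0314 0.7768 0.4162] g 0.279 q [ 0.4412  0.3919 -0.4842  2.1853  0.5066  0.1979 -0.2792]
 t 12.12 stg [-0.0298 -1.9411 49.914 ] F [ 0.0779 -0.1287 -0.2703] g 0.282 q [ 0.5815  0.327  -0.6263  2.1904  0.4167  0.2716 -0.187 ]
 t 12.76 stg [-19.9715  -2.0949 119.6453] F [-0.5679 -0.4222  0.6886] g 0.284 q [ 0.88    0.1901 -0.8807  2.2251  0.1627  0.3694  0.0705]
-1.897 [ 1.005   0.5434 -0.7638  1.9111  0.322   0.4533  0.3378]
-1.2 [ 0.982   0.5008 -0.6663  1.9889  0.1572  0.3812 -0.0802]
-0.6 [ 0.9374  0.4582 -0.6011  2.0712  0.0334  0.3173 -0.4864]
0 [ 0.8176  0.4062 -0.4994  2.1415 -0.1376  0.2666 -0.8845]
0.6 [ 0.6526  0.3636 -0.3843  2.1732 -0.2707  0.2492 -1.3425]
1.2 [ 0.4597  0.3395 -0.2364  2.1561 -0.3669  0.2716 -1.8326]
1.6 [ 0.3467  0.3382 -0.1356  2.1211 -0.411   0.3044 -2.1625]
-1.897 [ 1.0529  0.547  -0.7924  1.9499  0.2973  0.3629  0.3808]
-1.2 [ 1.0417  0.5093 -0.7083  2.0245  0.0996  0.2969 -0.0011]
-0.6 [ 1.012   0.4711 -0.66    2.1051 -0.0474  0.2361 -0.3798]
0 [ 0.9305  0.4257 -0.6033  2.1737 -0.2067  0.1855 -0.7828]
0.6 [ 0.7662  0.3767 -0.4895  2.2069 -0.422   0.1669 -1.1616]
1.2 [ 0.5793  0.3461 -0.352   2.1912 -0.5229  0.1873 -1.6511]
1.6 [ 0.45    0.3385 -0.2354  2.1582 -0.5767  0.2217 -1.9764]
```

View pics/w6.png

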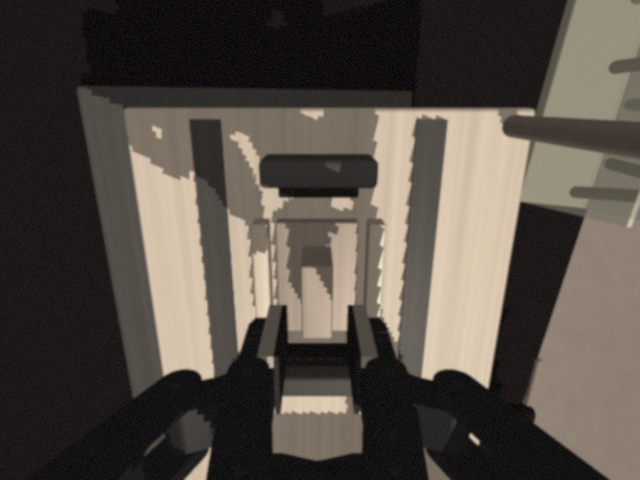

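```bash
cat >> h.py <<'E'
def hp(ph,up=0.,k=.85,dep=.021,rad=.06):
    ti=float(np.interp(ph,[-1.6,-.6],[5,0]))
    z=-(M@R.from_euler('y',-ti,degrees=True).as_matrix()[:,2])
    kk=k*ph; tan=M@np.array([np.sin(kk),np.cos(kk),0])
    return hub+M@[-np.cos(ph)*rad,np.sin(ph)*rad,0]+z*(dep-up), rv(-tan,z)
E
python3 - <<'E'
from h import *
ph=1.245-np.pi
p,r=hp(ph,up=.085)
print(manip.solve_ik(p,r), sl(p))
manip.move_gripper(.55)
manip.move_to(p,r)
rep()
c,im=snap("wrist","w7")
print("ball_b expect",proj(c,hp(ph,dep=0)[0]),"hub",proj(c,hub))
E
```

```text
[ 1.1916  0.4013 -0.8615  1.974   0.0233  0.4555  0.6333] [  13.6258 -216.8438  128.7565]
 t 13.98 stg [  13.4748 -216.2919  128.4872] F [-0.0648 -0.4526 -0.1087] g 0.547 q [ 1.1914  0.4016 -0.8619  1.9745  0.0234  0.4555  0.6325]
ball_b expect [317.5618 265.6161] hub [284.1898 160.4865]
```

View pics/w7.png

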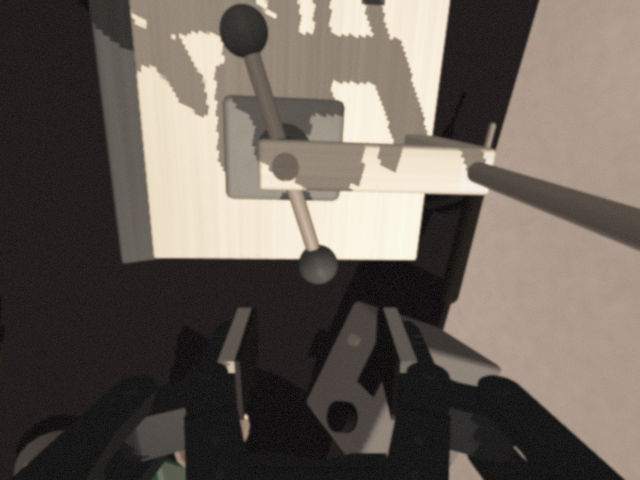

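```bash
python3 - <<'E'
from h import *
ph=1.245-np.pi
p,r=hp(ph)
print(manip.move_l(p,v=.12,rot=r,until_force=12)); rep("down")
manip.move_gripper(0,grasp_force=40); rep("grip")
for a in np.linspace(ph,1.6,11)[1:]:
    p,r=hp(a)
    hit=manip.move_l(p,v=.07,rot=r,until_force=30)
    s=rep(f"{a:.2f} {hit}")
    if hit or np.linalg.norm(s["wrist_force"])>45: break
    if a<-1.2: snap("wrist","w8")
E
```

```text
False
down t 14.89 stg [  21.3456 -216.7424   44.5374] F [-0.4058 -0.3209 -0.2899] g 0.544 q [ 0.9949  0.5218 -0.7066  1.9622  0.1316  0.3226  0.5305]
grip t 15.26 stg [  21.2944 -217.3976   44.8247] F [-1.1212  1.5311  7.877 ] g 0.231 q [ 0.9956  0.5215 -0.7064  1.962   0.1317  0.3224  0.5304]
-1.55 False t 15.71 stg [   1.0887 -220.5434   44.8592] F [0.839  0.6371 4.5385] g 0.231 q [ 0.9855  0.5056 -0.6574  1.9921  0.0152  0.3016  0.358 ]
-1.20 False t 16.22 stg [ -19.9817 -217.2053   45.0873] F [ 0.333  -2.8416  9.9263] g 0.226 q [ 0.9305  0.4779 -0.5745  2.0197 -0.0899  0.3065  0.157 ]
-0.85 False t 16.68 stg [ -38.9148 -207.2033   45.2751] F [-2.3769 -4.9737 13.6533] g 0.225 q [ 0.8535  0.4474 -0.4818  2.0538 -0.1877  0.3091 -0.0617]
-0.50 False t 17.12 stg [ -52.7969 -191.5462   45.3011] F [-4.3186 -9.4462 12.6432] g 0.226 q [ 0.765   0.4181 -0.3917  2.0925 -0.2837  0.3033 -0.2916]
-0.15 False t 17.57 stg [ -61.274  -171.3314   45.1893] F [-14.4132  -7.737   20.4401] g 0.229 q [ 0.6904  0.3926 -0.3283  2.1368 -0.3931  0.2815 -0.5105]
0.20 False t 18.02 stg [ -60.2088 -148.5306   44.8224] F [-9.3579 -0.0381 19.5531] g 0.232 q [ 0.5908  0.3687 -0.2553  2.1685 -0.4959  0.2692 -0.7467]
0.55 False t 18.48 stg [ -52.8656 -128.4777   44.7159] F [-10.5186   2.5961  21.9836] g 0.224 q [ 0.4697  0.3487 -0.1638  2.1855 -0.5833  0.2692 -1.0058]
0.90 False t 18.93 stg [ -39.4598 -111.7787   44.4069] F [-11.8469   6.5401  19.859 ] g 0.229 q [ 0.3344  0.336  -0.0563  2.1859 -0.6487  0.2831 -1.2857]
1.25 False t 19.38 stg [ -19.1612 -101.6897   44.2186] F [-2.2472  6.6982  7.2559] g 0.231 q [ 0.1995  0.3333  0.0596  2.1672 -0.6942  0.3084 -1.5791]
1.60 False t 19.82 stg [  1.2163 -98.5213  44.1695] F [-4.3213  6.584   9.5184] g 0.228 q [ 0.0814  0.3408  0.175   2.1372 -0.7288  0.3459 -1.8733]
```

```bash
python3 - <<'E'
from h import *
manip.move_gripper(.55); rep("open")
p,r=hp(1.6,up=.085); manip.move_l(p,v=.2,rot=r)
p,r=hp(-1.54,up=.085); manip.move_to(p,r); rep()
c,im=snap("wrist","w9")
print("ball_a expect",proj(c,hp(-1.54,dep=0)[0]),"hub",proj(c,hub))
E
```

```text
open t 20.21 stg [   1.8461 -100.2494   44.0963] F [0.1423 0.4855 0.0106] g 0.553 q [ 0.0826  0.3416  0.1752  2.1359 -0.7283  0.3439 -1.8725]
 t 23.33 stg [  -7.0958 -219.7769  128.6196] F [ 0.8414 -0.6199 -0.463 ] g 0.549 q [ 0.7323  0.289  -0.2644  2.0281 -0.5373  0.4754  0.8389]
ball_a expect [317.2401 264.7355] hub [289.914  157.4134]
```

View pics/w9.png

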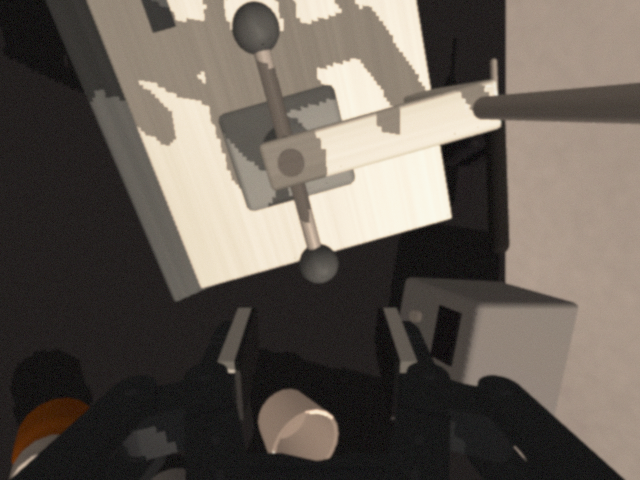

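```bash
python3 - <<'E'
from h import *
ph=-1.54
p,r=hp(ph,dep=.019)
print(manip.move_l(p,v=.12,rot=r,until_force=12)); rep("down")
manip.move_gripper(0,grasp_force=50); rep("grip")
for a in np.linspace(ph,1.1,9)[1:]:
    p,r=hp(a,dep=.019)
    hit=manip.move_l(p,v=.07,rot=r,until_force=35)
    s=rep(f"{a:.2f} {hit}")
    if hit or np.linalg.norm(s["wrist_force"])>50: break
E
```

```text
False
down t 24.23 stg [  -0.1556 -220.2127   46.4774] F [0.0477 0.5262 0.2188] g 0.55 q [ 0.6993  0.4375 -0.2943  2.0102 -0.5583  0.33    0.8625]
grip t 24.59 stg [   0.1656 -220.4985   46.9796] F [-0.1496  0.0023  7.3194] g 0.221 q [ 0.6996  0.4367 -0.2944  2.0101 -0.5584  0.3299  0.8625]
-1.21 False t 25.03 stg [ -19.0754 -217.0456   46.916 ] F [ 2.3506 -1.7855  6.9206] g 0.226 q [ 0.6292  0.4223 -0.2013  2.0371 -0.6228  0.3459  0.6436]
-0.88 False t 25.48 stg [ -37.1918 -207.9942   47.3219] F [-1.9994 -3.22   16.9576] g 0.225 q [ 0.5451  0.406  -0.1051  2.0701 -0.6758  0.3581  0.4054]
-0.55 False t 25.91 stg [ -50.5335 -194.1939   47.3892] F [-0.6865 -7.6187 13.8805] g 0.228 q [ 0.4508  0.3904 -0.0121  2.1049 -0.7241  0.363   0.1526]
-0.22 False t 26.34 stg [ -60.1948 -175.4522   47.2296] F [-12.3249  -5.6     23.0184] g 0.226 q [ 0.3848  0.3743  0.0409  2.1485 -0.8048  0.3495 -0.0681]
0.11 False t 26.77 stg [ -62.1378 -155.472    47.1282] F [-14.7849  -5.7573  28.4977] g 0.221 q [ 0.2992  0.3592  0.1028  2.1818 -0.8733  0.3408 -0.3135]
0.44 False t 27.21 stg [ -57.1497 -135.7183   46.8812] F [-16.3856  -2.6541  27.8733] g 0.22 q [ 0.2001  0.3476  0.1712  2.2016 -0.9187  0.3393 -0.5884]
0.77 False t 27.64 stg [ -46.5502 -117.1454   46.4   ] F [-18.2137   7.2068  30.3428] g 0.226 q [ 0.0932  0.3414  0.2463  2.2069 -0.9402  0.3481 -0.8892]
1.10 False t 28.07 stg [ -27.9524 -104.3564   45.9717] F [-4.1735  7.9426  9.9882] g 0.223 q [-0.0179  0.3439  0.3326  2.1929 -0.9501  0.3669 -1.2002]
```

```bash
python3 - <<'E'
from h import *
for a in (1.16,1.22,1.28,1.34,1.40,1.46):
    p,r=hp(a,dep=.019)
    hit=manip.move_l(p,v=.03,rot=r,until_force=25)
    s=rep(f"{a:.2f} {hit}"); d=sl(s["position"])-[0,-160,0]; ph=np.arctan2(d[1],-d[0])
    F=M.T@s["wrist_force"]; print("phi",ph,"theta",ph+2*np.pi,"rad",np.hypot(d[0],d[1]),"tanF",F[0]*np.sin(ph)+F[1]*np.cos(ph))
    if hit or -(F[0]*np.sin(ph)+F[1]*np.cos(ph))>30: break
snap("wrist","w10")
E
```

```text
1.16 False t 28.34 stg [ -24.8396 -102.8903   45.9618] F [-4.3631  9.6784 10.5189] g 0.222 q [-0.0367  0.3454  0.3491  2.1894 -0.9511  0.3718 -1.2568]
phi 1.1605328264670913 theta 7.443718133646677 rad 62.27782521712416 tanF -0.14076710637125878
1.22 False t 28.61 stg [ -21.6334 -101.6001   45.9594] F [-5.1765  8.2006 10.5627] g 0.224 q [-0.0558  0.3471  0.3662  2.1856 -0.952   0.3771 -1.3133]
phi 1.2160328518927819 theta 7.4992181590723686 rad 62.277989868080674 tanF -2.005500242074358
1.28 True t 28.82 stg [ -21.1384 -101.8218   45.5573] F [ 0.1547 -1.974   0.1858] g 0.219 q [-0.0744  0.3504  0.3861  2.1836 -0.9515  0.3819 -1.3748]
phi 1.2222875490568672 theta 7.505472856236453 rad 61.8993855996004 tanF -0.5286802877719301
```

View pics/w10.png

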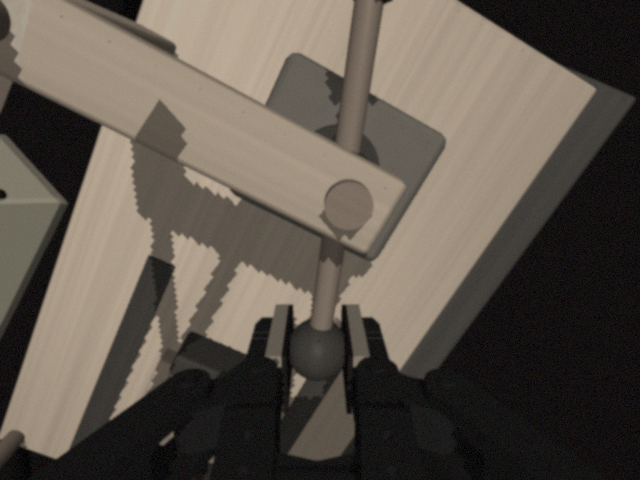

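```bash
python3 - <<'E'
from h import *
for a in (1.24,1.32):
    p,r=hp(a,dep=.019)
    hit=manip.move_l(p,v=.025,rot=r,until_force=25)
    s=rep(f"{a:.2f} {hit}"); d=sl(s["position"])-[0,-160,0]; ph=np.arctan2(d[1],-d[0])
    F=M.T@s["wrist_force"]; print("theta",ph+2*np.pi,"rad",np.hypot(d[0],d[1]),"tanF",F[0]*np.sin(ph)+F[1]*np.cos(ph))
    if hit: break
E
```

```text
1.24 False t 29.12 stg [ -21.3242 -102.0541   45.5976] F [-7.0537  3.5053 -2.2932] g 0.221 q [-0.06    0.3485  0.3707  2.1845 -0.9516  0.3774 -1.3325]
theta 7.501360361973533 rad 61.7450314550683 tanF -5.409072516075899
1.32 True t 29.36 stg [ -21.073  -101.8337   45.3878] F [-3.5694 -0.2319  7.8132] g 0.224 q [-0.0818  0.3519  0.3942  2.1827 -0.9505  0.3845 -1.4024]
theta 7.506400986518525 rad 61.86586479358146 tanF -3.4349384729821035
```

```bash
python3 - <<'E'
from h import *
manip.move_gripper(.55)
s=rep("open")
r=s["tcp_rot"]; z=R.from_rotvec(r).as_matrix()[:,2]
manip.move_l(s["position"]-.09*z,v=.15); rep()
p=st+M@[-.05,-.07,.2]
manip.move_to(p,rv(M[:,1],-M[:,2])); rep()
c,im=snap("wrist","w11"); snap("top","t11")
cv2.imwrite("pics/w11a.png",cv2.resize(im[210:310,320:490],None,fx=4.7,fy=4.7,interpolation=cv2.INTER_CUBIC))
E
```

```text
open t 29.74 stg [ -20.7483 -101.6597   45.1377] F [ 0.0082  0.1214 -0.3218] g 0.558 q [-0.0815  0.3523  0.3933  2.1823 -0.9513  0.384  -1.4015]
 t 30.49 stg [ -20.065  -101.3494  134.7555] F [ 0.4433  0.4393 -0.4106] g 0.549 q [-0.252   0.1643  0.596   2.1938 -0.6303  0.5086 -1.6867]
 t 33.78 stg [-50.0109 -70.0165 199.9791] F [-0.9212 -0.3474  0.3664] g 0.553 q [-0.6937 -0.134   0.9276  2.2795 -0.1292  0.5458  2.0897]
```

View pics/w11.png

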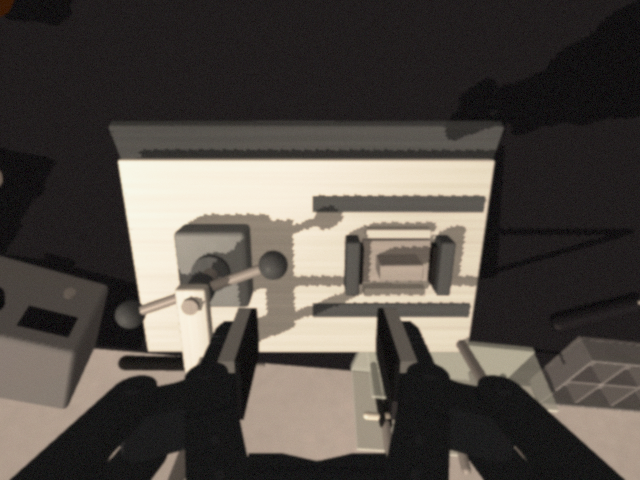

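View pics/w11a.png

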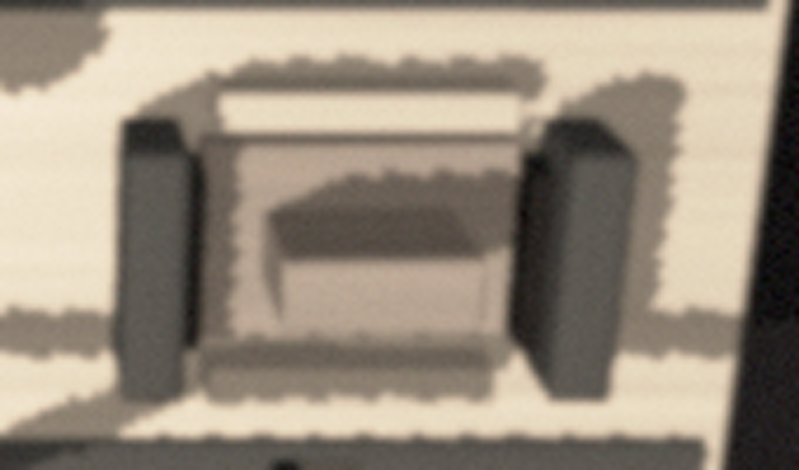

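View pics/t11.png

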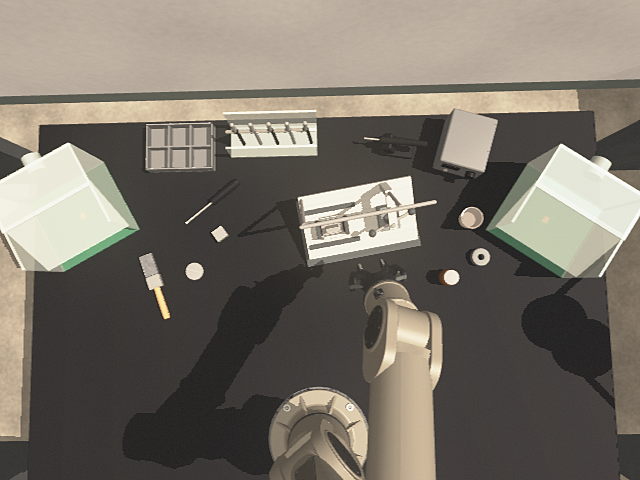

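```bash
python3 - <<'E'
from h import *
c,im=load("w11")
loc=lambda u,v,z: M.T@(onplane(c,u,v,st+M@[0,0,z],M[:,2])-st)*1000
pa,pb=loc(273,265,.065),loc(130,315,.065);d=pa-pb
print("theta mod pi",np.arctan2(d[1],-d[0]),"+2pi",np.arctan2(d[1],-d[0])+2*np.pi)
a=lambda x,y:(320+x/4.7,210+y/4.7)
print("jaw outer r",loc(*a(122,152),.025),"l",loc(*a(635,155),.025))
print("plate top near corners",loc(*a(200,138),.008),loc(*a(522,138),.008))
print("rib top near corners",loc(*a(284,258),.034),loc(*a(484,258),.034),)
E
```

```text
theta mod pi 1.2148373074027834 +2pi 7.49802261458237
jaw outer r [-24.9982 -46.0634  25.    ] l [-24.3968  45.0492  25.    ]
plate top near corners [-21.8823 -30.2753   8.    ] [-21.8574  29.7898   8.    ]
rib top near corners [ -8.3755 -17.8078  34.    ] [-8.3606 17.3619 34.    ]
```

```bash
python3 - <<'E'
from h import *
manip.sleep(.3); rep(); manip.job_done()
E
```

```text
t 34.18 stg [-50.0009 -70.0154 200.0036] F [ 0.0073  0.6326 -0.0618] g 0.553 q [-0.6938 -0.1341  0.9277  2.2795 -0.1291  0.5459  2.09  ]
the job is handed in; nothing more can be done
```

The job is done and handed in at about 34 s of robot time. I laid the carrier flat between the ledges and let go of it. I then turned the T-handle clockwise in two strokes, first with ball_b and then with ball_a, until it came up against its stop.

**Handle:** it stopped at the same place on two separate pushes. The last picture puts it at about 7.50 rad, against the 7.5 stop.

**Carrier:** it is flat and held between the pads, with its ends at -30.3 and +29.8 mm across the slope, so it is centred to about 0.3 mm. Along the slope it sits about 1.5 to 2 mm toward the robot, still between the ledges.

**Surroundings:** in the top picture the disc, block and other bench items look as they did at the start. The arm is clear of everything and the wrist force is near zero.

No final check failed. During the handle strokes the force on the tool reached about 36 N; the wrist limit is 120 N.

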